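# Hover a calibration plate over the measuring stage with a plate lifter

### The arm

A 6-joint arm with a two-finger parallel gripper is mounted at the origin on the work surface. World frame = base frame: x ahead of the robot, y to its left, z up, the work surface at z = 0. Lengths are in mm, angles in rad, forces in N, time in s.
With the tool pointing down it reaches from about 350 to 975 mm from the base axis. Payload 7.1 kg.
Tool frame: the origin (TCP) lies on the front face of the gripper's body, between the roots of the fingers; the fingertips stand 80 mm ahead of it and the grasp point (between the pads) lies 61 mm ahead of it (env.tips_ahead is the distance from the TCP to the fingertips, in mm); z points along the fingers, y is the line along which they close (so a half turn about z gives the same grasp; the last joint's range is limited). The gripper opens to 88 mm and grips with 3 to 60 N. Pads are 20 mm wide; open, the fingers measure 115 mm over their backs; the gripper's body (75 mm by 178 mm) begins 61 mm behind the grasp point.
Start: joints at [-1.177, 0.423, 1.63, -0, 1.089, -0.019], TCP at [250.75, -572.477, 302.675] pointing down, gripper open.
Joint ranges: [-3, 3], [-0.9, 2.11], [0.09, 2.58], [-1.31, 4.45], [0.11, 2.69], [-2.54, 2.54]. Speed limits (rad/s): [2.39, 2.39, 3.01, 3.14, 3.14, 3.14].

### API

Orientations are given as a unit quaternion [x, y, z, w].
In Python, from station import env, set_gripper, viewer, workorder gives the robot as it stands. Calls block until the motion is done:
- env.reach(position, orientation): joint-space move of the TCP to a pose.
- env.move_l(position, rot=None, rate=150, f_stop=None): straight line of the TCP; rot=None keeps the orientation; rate is the mean speed in mm/s. With f_stop (N) it stops when the force on the tool has changed by that much, and returns True; else False.
- env.move_joints(angles): joint-space move.
- set_gripper(opening): finger opening in mm; the grip force is fixed at half the most; returns when the fingers have stopped.
- env.hold(seconds).
- env.ik(position, orientation): joint angles nearest the present ones, or None.
- env.read_state(): the state.
- viewer.camera(name): name is "scene" or "side" or "wrist"; returns the picture (400x640x3 uint8, blue, green, red); there is no depth.
- viewer.camera_params(name): a dict with "fx", "fy", "cx", "cy" (pixels), "pose" (4x4, takes a point from camera to world coordinates); the wrist camera has in their place "tool_from_camera" (4x4, takes a point from camera to tool coordinates, whose origin is the TCP and whose axes are the flange's). Camera axes: x right, y up, looking along -z (the intrinsics and any distortion apply to the point x, -y, -z); pixel columns grow to the right and rows downward; lengths in mm; the calibration is good to about 2 mm. A picture is of the moment at which its call begins: read the wrist's pose just before it. camera_params takes no time and is no camera call.
A pose or a line that the arm cannot do raises env.IKError and nothing moves.
- workorder.sign_off(): hands the job in; it is judged then, once.
The state is a dict: "time_s": time; "qpos": joint angles; "dq": joint speeds; "tau": joint torques, N m; "tool_pos": TCP position; "orientation": TCP orientation; "force": force on the tool from outside, world axes, zero at the start; "wrist_torque": the same for the moment, N m; "width": finger opening in mm; "grip_force": force on a finger pad.
Only numpy, scipy, OpenCV 4.12 (cv2) and the standard library are available. Lean on these libraries where they do the work, as an engineer would, in place of code of your own. Each camera call takes 0.05 s, during which the arm holds its last target. There are 200 camera calls.

### The job

Grip the plate lifter by its upright handle, slide its blade under the calibration plate between the two rails of the rest, lift the plate and carry it on the blade over the straightedge bar to the measuring stage. Finish still holding it there, with the plate level and hovering about 15 mm above the stage glass, centred on the glass and square to it (the plate's long side along the long side of the glass), plate and lifter touching neither glass nor fences. Never touch the plate with the gripper, do not bump the straightedge bar or the stage, and leave everything else on the bench where it is.

Things in the scene. Friction and masses are not known exactly. Their poses are not given: they have to be found in the camera images.
- lifter: Loose plate lifter, 0.2 kg, flat on the bench: steel blade 60 mm wide, 4 mm thick, with an upright black handle near its rear. Origin: blade underside, under the handle axis. x runs along the blade, tip at x = +125 mm, rear end at -22 mm; z up. Starts between straightedge and rest, blade pointing roughly away from the robot.
- lifter_grip (a point): Where to grip: on the axis of the lifter's upright square handle (26 x 26 mm, faces square to the lifter's x and y), 52 mm above the blade underside; the handle's top is at 78 mm, its 36 x 36 mm foot ends at 12 mm. Axes as the lifter's.
- plate: Loose calibration plate of plain aluminium with a grid of dark dots on top, 80 mm (its x) by 100 mm (its y) by 5 mm thick, about 0.11 kg; origin at the centre of its underside, z up. It lies flat on the two rails of the rest, its x within a few degrees of the rest's x.
- rest: Fixed rest under the plate, to the robot's right: two rails along its x, 90 mm long, 18 wide, tops 40 mm above the bench, 76 mm apart inside, on a 4 mm base: a tunnel 76 mm wide and 36 high under the plate, open at both ends. Origin: on the bench, at its centre. x points to world -y (within 0.3 rad); the lifter enters from the robot's left, moving along +x.
- stage: Fixed stage to the robot's left: base 130 (x) by 200 mm (y), glass pane 45 mm above the bench. Fences parallel to x, 120 mm long, stand at y = -67 and +67 mm: 10 mm thick, tops 20 mm above the glass, 124 mm apart inside; both x ends open, room for the handle beyond -x. Knobs at +-y reach to 131 mm. Origin: on the bench, at its centre. x points to world -y (within 0.3 rad).
- window (a point): Centre of the upper face of the stage glass, 45 mm above the bench; axes as the stage's (x across the fences' open ends, 90 mm of glass; y from fence to fence, 112 mm of glass).
- straightedge: Fixed steel straightedge bar between lifter and stage, an obstacle: 300 mm long along its x (pointing away from the robot), 16 mm thick (26 mm at its two feet), its top 100 mm above the bench. Origin on the bench under its centre.
- ring_gauge: Bystander: loose steel ring, 60 mm outside, 22 mm high, origin at the centre of its underside.
- test_block: Bystander: loose steel disc, 60 mm across, 12 mm high, origin at the centre of its underside.
- vblock: Bystander: loose dark steel V-block, 60 x 45 x 38 mm, origin at the centre of its underside.
- gauge_blocks: Bystander: loose stack of gauge blocks, about 30 x 40 x 35 mm, origin on its underside.
- cleaner_bottle: Bystander: loose white bottle, 50 mm across, 120 mm high, origin at the centre of its underside.
- screwdriver: Bystander: loose screwdriver lying near the robot's right, origin under its middle.
Mind the look-alikes: they are no part of the job. There is more than one size of the lifter; the job needs the smallest.

How it is judged (in metres and radians):
On the way, in this order (a step that is already met when the one before it is completed fails the run):
1. the plate is lifted clear of the rest, carried by the gripped lifter alone (contact force between plate and lifter above 0.4 N and contact force between plate and the arm below 0.1 N and contact force between plate and the fingers below 0.1 N and contact force between lifter and the fingers above 1 N and height (world z) of plate above 0.048 m and contact force between plate and rest below 0.01 N), for 0.2 s.
2. the plate passes over the straightedge bar on the lifter (contact force between plate and lifter above 0.4 N and height (world z) of plate above 0.103 m and y of plate in the frame of straightedge between -0.05 and 0.05 m and x of plate in the frame of straightedge between -0.17 and 0.17 m).
At the end, for the whole second after the job is handed in: The gripped lifter alone carries the plate, still: the plate's origin within 10 mm of the window centre horizontally, its underside 7 to 24 mm above the glass, within 0.1 rad of square to the window, tilted less than 0.07 rad; no contact between stage and plate, lifter or gripper (contact force between plate and lifter above 0.4 N and contact force between plate and the arm below 0.1 N and contact force between plate and the fingers below 0.1 N and contact force between lifter and the fingers above 1 N and horizontal distance between plate and window below 0.01 m and z of plate in the frame of window between 0.007 and 0.024 m and angle between the x axis of plate and the x axis of window, either way round below 0.1 rad and angle between plate's own z axis and vertical below 0.07 rad and contact force between each of plate, lifter, the arm, the fingers and stage below 0.05 N and linear speed of plate below 0.03 m/s); the arm keeps its last pose, push and grip.
It fails at once if the gripper touches the plate (contact force between plate and the fingers above 0.5 N or contact force between plate and the arm above 0.5 N).
It fails at once if the stage is bumped (contact force between any of plate, lifter, the fingers, the arm and stage above 2 N).
It fails at once if the straightedge is bumped (contact force between anything else and straightedge above 2 N).
It fails at once if a bystander is displaced by more than 20 mm (distance of any of ring_gauge, test_block, vblock, gauge_blocks, cleaner_bottle, screwdriver from where it was at the start of the episode above 0.02 m).
It also fails if it takes over 54 s, if anything falls off the work surface, if the arm or the gripper's body presses on something with over 40 N, if the wrist force passes 120 N, or if a joint passes its speed limit or range.

## Working session

There is one attempt and no reset: what is moved stays moved. The work goes in short steps, each a Python script; the robot and the scene stay as the last script left them, time stands still between calls to the robot, and variables do not carry over. Pictures are saved under pics/ and viewed, at most 12 in all, crops included, and the job is handed in when it is done.

```bash
ls; mkdir -p pics; python3 - <<'E'
from station import env, viewer
import cv2,numpy as np
np.set_printoptions(precision=4,suppress=True)
for n in ["scene","side","wrist"]:
    p=viewer.camera_params(n); print(n,p)
    cv2.imwrite(f"pics/{n}0.png",viewer.camera(n))
s=env.read_state();print(s["time_s"],s["tool_pos"],s["orientation"],s["width"])
E
```

```text
pics
scene {'fx': 465.3074030910914, 'fy': 465.3074030910914, 'cx': 317.97010251486637, 'cy': 196.81922901903204, 'pose': array([[  -0.7822,   -0.5305,    0.3266,  939.1206],
       [   0.6229,   -0.6737,    0.3976,  485.5256],
       [   0.0091,    0.5145,    0.8574, 1272.3157],
       [   0.    ,    0.    ,    0.    ,    1.    ]])}
side {'fx': 458.024788703711, 'fy': 458.024788703711, 'cx': 314.69704826466915, 'cy': 197.2339233393924, 'pose': array([[  -0.6687,    0.4519,   -0.5904, -382.6072],
       [  -0.7435,   -0.4115,    0.5271,  705.377 ],
       [  -0.0047,    0.7915,    0.6112,  962.7479],
       [   0.    ,    0.    ,    0.    ,    1.    ]])}
wrist {'fx': 355.40034201653543, 'fy': 355.40034201653543, 'cx': 325.3237228627404, 'cy': 204.27096241454808, 'tool_from_camera': array([[ -0.0001,   0.9648,   0.263 ,  71.8836],
       [  1.    ,   0.0001,  -0.0001,   0.9599],
       [ -0.0001,   0.263 ,  -0.9648, -83.3095],
       [  0.    ,   0.    ,   0.    ,   1.    ]])}
0.15 [ 250.6218 -572.1933  302.0771] [ 0.9788  0.2049 -0.0001 -0.0006] 87.37118375062077
```

View pics/scene0.png

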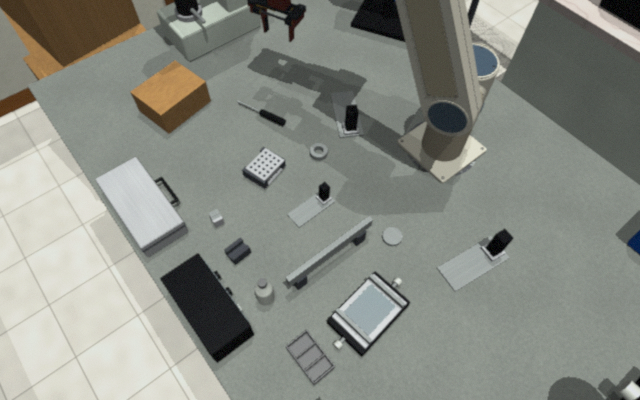

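View pics/side0.png

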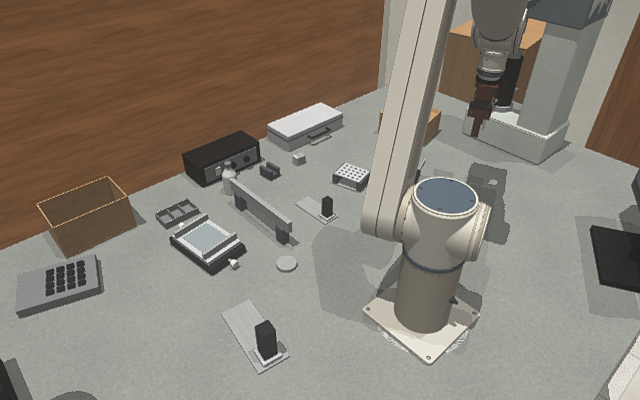

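The scene picture shows three lifters: one at (323,192) between bar and rest, one in shadow at (350,120), and a large one at (495,243). The dotted plate is on the rest at (265,165). The bar runs from (288,282) to (372,220), and the stage is at (370,312). By its position and size I choose the lifter at (312,205). Next I take rough positions from both views.

```bash
cat > h.py <<'E'
from station import env, viewer, set_gripper, workorder
import cv2, numpy as np
from scipy.spatial.transform import Rotation as R
np.set_printoptions(precision=3,suppress=True)
def cam(name):
    """picture + params with a pose"""
    s=env.read_state(); p=dict(viewer.camera_params(name))
    if name=="wrist":
        T=np.eye(4);T[:3,:3]=R.from_quat(s["orientation"]).as_matrix();T[:3,3]=s["tool_pos"]
        p["pose"]=T@p["tool_from_camera"]
    return viewer.camera(name),p
def rays(p,uv):
    uv=np.atleast_2d(np.asarray(uv,float))
    d=np.c_[(uv[:,0]-p["cx"])/p["fx"],-(uv[:,1]-p["cy"])/p["fy"],-np.ones(len(uv))]
    return p["pose"][:3,3],d@p["pose"][:3,:3].T
def onz(p,uv,z):
    o,d=rays(p,uv); return o+d*((z-o[2])/d[:,2])[:,None]
def tri(p1,uv1,p2,uv2):
    (o1,d1),(o2,d2)=rays(p1,uv1),rays(p2,uv2); out=[]
    for a,b in zip(d1,d2):
        k=np.linalg.lstsq(np.c_[a,-b],o2-o1,rcond=None)[0]
        q1,q2=o1+k[0]*a,o2+k[1]*b; out.append(np.r_[(q1+q2)/2,np.linalg.norm(q1-q2)])
    return np.array(out)
def proj(p,X):
    c=(np.atleast_2d(X)-p["pose"][:3,3])@p["pose"][:3,:3]
    return np.c_[p["cx"]+p["fx"]*c[:,0]/-c[:,2],p["cy"]-p["fy"]*c[:,1]/-c[:,2]]
def down(a):
    """tool pointing down, tool x at world angle a"""
    return R.from_matrix(np.c_[[np.cos(a),np.sin(a),0],[np.sin(a),-np.cos(a),0],[0,0,-1]]).as_quat()
E
python3 - <<'E'
from h import *
S,D=viewer.camera_params("scene"),viewer.camera_params("side")
for n,a,b in [("handle top",(324,184),(327,198)),("plate c",(265,163),(351,172)),("glass c",(370,309),(210,238)),("bar near",(372,220),(290,228)),("bar far",(288,279),(231,180)),("ring",(318,150),None),("disc",(393,236),(287,264)),("bottle top",(262,283),(230,168)),("vblock",(238,250),(269,171))]:
    print(n,tri(S,a,D,b)[0] if b else onz(S,a,20)[0])
print(onz(S,[(290,215),(300,224),(321,209)],4))
s=env.read_state()
for y in (-250,-100,150):
    for a in (-1.57,0,1.57): print(y,a,env.ik([500,y,350],down(a)))
E
```

```text
handle top [443.39  -88.128  78.585   7.715]
plate c [ 527.841 -284.088   44.423    7.486]
glass c [576.55  272.428  34.272   8.25 ]
bar near [410.755  92.427  79.171   2.986]
bar far [712.803  91.836  91.675   5.655]
ring [ 348.348 -237.812   20.   ]
disc [363.628 147.022   3.564   1.42 ]
bottle top [773.364  56.752  92.043   2.991]
vblock [760.29  -95.465  17.573   6.872]
[[ 565.174 -104.844    4.   ]
 [ 559.925  -60.618    4.   ]
 [ 476.202  -61.963    4.   ]]
-250 -1.57 None
-250 0 [-0.485  0.273  1.733 -0.     1.135  1.086]
-250 1.57 [-0.485  0.273  1.733 -0.     1.135 -0.484]
-100 -1.57 None
-100 0 [-0.221  0.196  1.835 -0.     1.11   1.35 ]
-100 1.57 [-0.221  0.196  1.835 -0.     1.11  -0.22 ]
150 -1.57 None
150 0 [ 0.269  0.216  1.811 -0.     1.116  1.839]
150 1.57 [ 0.269  0.216  1.811 -0.     1.116  0.269]
```

```bash
python3 - <<'E'
from h import *
import pickle
out=[]
for P in [(430,-230,380),(530,-150,380),(540,200,380),(540,310,380)]:
    try:
        env.reach(P,down(0)); env.hold(0.15); out.append(cam("wrist")); print(P,env.read_state()["time_s"])
    except env.IKError as e: print(P,e)
pickle.dump(out,open("v.pkl","wb"))
for i in (0,2): cv2.imwrite(f"pics/m{i}.png",np.vstack([out[i][0],out[i+1][0]])[::1] if 0 else out[i][0])
cv2.imwrite("pics/pair.png",cv2.resize(np.vstack([np.hstack([out[0][0],out[1][0]]),np.hstack([out[2][0],out[3][0]])]),(800,500),interpolation=cv2.INTER_AREA))
E
```

```text
(430, -230, 380) 1.8167
(530, -150, 380) 2.5917
(540, 200, 380) 4.1083
(540, 310, 380) 4.825
```

View pics/pair.png

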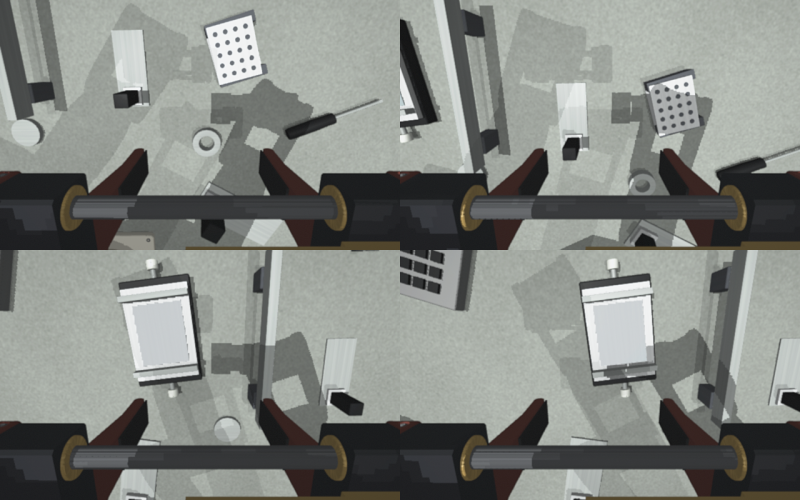

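View pics/m0.png

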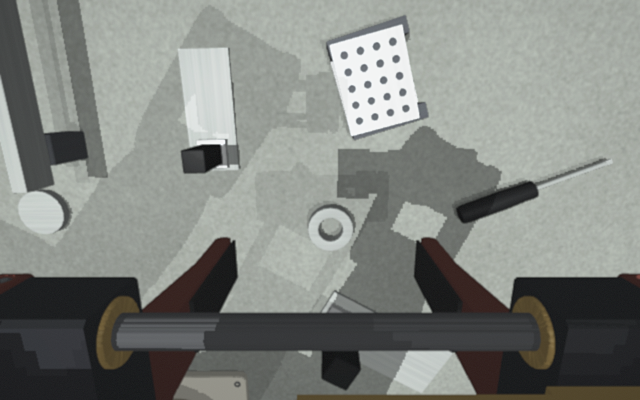

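The wrist views show the chosen lifter at (205,105) with its handle at (205,155), and the dotted plate at (375,80) yawed on its rest. A second lifter is only partly visible at (340,360), near the robot. The stage is at full-res (255,130) in view 3. I'll measure the dots automatically and zoom in on the lifter and stage corners.

```bash
python3 - <<'E'
from h import *
import pickle
o=pickle.load(open("v.pkl","rb"))
# plate dots
g=[]
for k,(x0,y0,x1,y1) in ((0,(318,10,435,145)),(1,(384,106,490,222))):
    c=cv2.cvtColor(o[k][0],cv2.COLOR_BGR2GRAY)[y0:y1,x0:x1]
    c4=cv2.resize(c,None,fx=4,fy=4,interpolation=cv2.INTER_CUBIC)
    b=cv2.adaptiveThreshold(c4,255,cv2.ADAPTIVE_THRESH_MEAN_C,cv2.THRESH_BINARY_INV,61,15)
    cs,_=cv2.findContours(b,cv2.RETR_LIST,cv2.CHAIN_APPROX_NONE)
    pts=[]
    for q in cs:
        a=cv2.contourArea(q)
        if 300<a<1500:
            (_,(w,h),_)=cv2.minAreaRect(q)
            if max(w,h)/min(w,h)<1.5: m=cv2.moments(q);pts.append(((m['m10']/a+.5)/4-.5+x0,(m['m01']/a+.5)/4-.5+y0))
    print(k,len(pts)); pts=np.array(pts)
    P=onz(o[k][1],pts,45); (c0,sz,an)=cv2.minAreaRect(P[:,:2].astype(np.float32)); print(P.mean(0),c0,sz,an)
    g.append((pts,P))
# match by nearest at z=45
p0,P0=g[0];p1,P1=g[1]
d=np.linalg.norm(P0[:,None,:2]-P1[None,:,:2],axis=2);j=d.argmin(1);ok=d.min(1)<8
T=tri(o[0][1],p0[ok],o[1][1],p1[j[ok]]);print(ok.sum(),T.mean(0),T.std(0))
def crop(k,x,y,w,h): 
    return cv2.resize(o[k][0][y:y+h,x:x+w],(400,300),interpolation=cv2.INTER_CUBIC)
cv2.imwrite("pics/z.png",np.vstack([np.hstack([crop(0,120,40,200,150),crop(1,180,120,200,150)]),np.hstack([crop(2,160,30,200,150),crop(3,250,30,200,150)])]))
E
```

```text
0 20
[ 529.255 -287.224   45.   ] (529.2386474609375, -287.205810546875) (72.27342224121094, 54.24480056762695) 14.656123161315918
1 20
[ 528.925 -287.421   45.   ] (528.9739379882812, -287.38409423828125) (72.42837524414062, 54.29488754272461) 14.705608367919922
20 [ 529.163 -287.033   46.251    0.095] [25.145 20.49   0.486  0.102]
```

View pics/z.png

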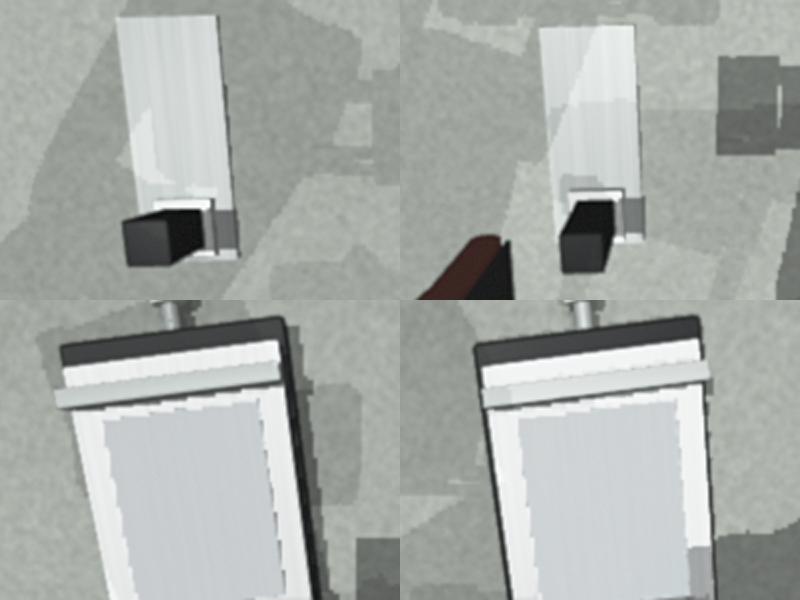

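The crops show the lifter blade from its tip edge at v0 (178..228,48) to its rear corner at (239,168), the handle top at v0 (193,161) / v1 (271,246), and the blue-grey glass pane. Next I measure the lifter by triangulation and the glass by colour, and zoom on the rest.

```bash
python3 - <<'E'
from h import *
import pickle
o=pickle.load(open("v.pkl","rb"))
p=[q[1] for q in o]
A=[(178.5,48.3),(228.5,47.8),(239.2,168),(193.5,161.5)];B=[(250,133.3),(297,132.5),(302.3,240.3),(271.5,246.5)]
T=tri(p[0],A,p[1],B);print("tipL tipR rearR top\n",T)
q=T[:,:2];print("w",np.linalg.norm(q[0]-q[1]),"len",np.linalg.norm(q[1]-q[2]),"yaw",np.arctan2(*(q[1]-q[2])[::-1]),np.arctan2(*(q[0]-q[1])[::-1])-np.pi/2)
for k in (0,1):
    P=onz(p[k],[A,B][k][:3],4);print(k,P[:,:2].ravel(),"yaw",np.arctan2(*(P[1]-P[2])[1::-1]))
# glass
for k,(x0,y0,x1,y1) in ((2,(180,30,330,190)),(3,(270,30,420,190))):
    im=o[k][0].astype(int); b=im[:,:,0]-im[:,:,2]
    m=np.zeros(b.shape,np.uint8); m[y0:y1,x0:x1]=((b>5)&(im[:,:,1]>130))[y0:y1,x0:x1]*255
    cs,_=cv2.findContours(m,cv2.RETR_EXTERNAL,cv2.CHAIN_APPROX_NONE);c=max(cs,key=cv2.contourArea)
    print(k,"glass",cv2.minAreaRect(c))
    for z in (45,):
        r=cv2.minAreaRect(onz(p[k],c[:,0],z)[:,:2].astype(np.float32));print(z,r)
    o[k]=(o[k][0],p[k],np.array(cv2.boxPoints(cv2.minAreaRect(c))))
c=[cv2.moments(o[k][2].reshape(-1,1,2).astype(np.float32)) for k in (2,3)]
cc=[(m['m10']/m['m00'],m['m01']/m['m00']) for m in c];print("glass tri",tri(p[2],cc[0],p[3],cc[1]))
def crop(k,x,y,w,h): return cv2.resize(o[k][0][y:y+h,x:x+w],(400,400),interpolation=cv2.INTER_CUBIC)
cv2.imwrite("pics/rest.png",np.hstack([crop(0,315,10,130,130),crop(1,375,100,130,130)]))
E
```

```text
tipL tipR rearR top
 [[ 569.985  -56.492    5.469    0.465]
 [ 570.744 -115.827    3.939    0.283]
 [ 426.503 -120.206    8.188    0.374]
 [ 445.775  -88.907   79.029    0.704]]
w 59.33953855590541 len 144.3076920960047 yaw 0.030348665557275226 0.01279109446650506
0 [ 570.339  -56.126  570.821 -115.956  425.929 -119.333] yaw 0.023303353285626955
1 [ 569.738  -55.998  570.659 -115.721  424.758 -119.771] yaw 0.027749971398119782
2 glass ((256.88812255859375, 133.16891479492188), (99.56348419189453, 78.67497253417969), 82.33319854736328)
45 ((582.4100341796875, 275.6658020019531), (112.20001983642578, 89.23181915283203), 6.964390754699707)
3 glass ((351.8980712890625, 133.07583618164062), (98.78392791748047, 78.76852416992188), 85.36454010009766)
45 ((581.7495727539062, 276.4623718261719), (112.83299255371094, 89.76152038574219), 7.412703514099121)
glass tri [[583.823 277.117  44.453   0.351]]
```

View pics/rest.png

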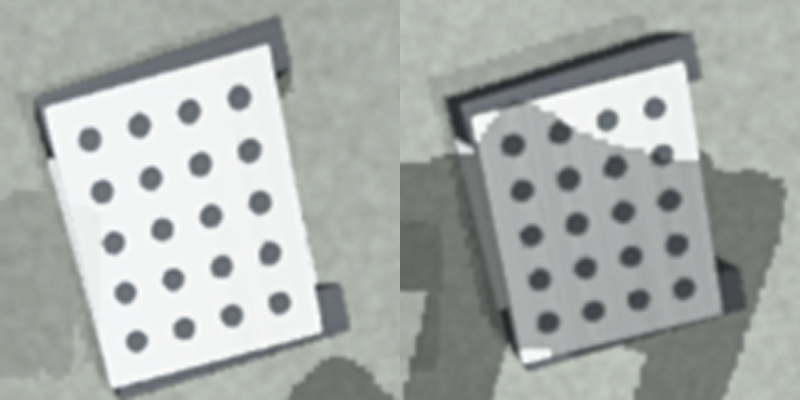

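```bash
python3 - <<'E'
from h import *
import pickle
o=pickle.load(open("v.pkl","rb"))
p=[q[1] for q in o]
A=np.array([(38,97),(280,17),(349,328)])*130/400+[315,10]-.35
B=np.array([(60,110),(290,35),(345,308)])*130/400+[375,100]-.35
T=tri(p[0],A,p[1],B);print("tri",T)
for k,U in ((0,A),(1,B)):
    P=onz(p[k],U,40)[:,:2];print(k,P.ravel(),"len",np.linalg.norm(P[1]-P[0]),np.linalg.norm(P[2]-P[1]),
     "yawx",np.arctan2(*(P[1]-P[0])[::-1])+np.pi/2,"yawy",np.arctan2(*(P[1]-P[2])[::-1]),"ctr",(P[0]+P[2])/2)
# measure edges by gradient: top rail outer edge and right end corners, along rays drawn outside plate
E
```

```text
tri [[ 570.617 -232.574   44.001    2.396]
 [ 597.483 -317.903   39.298    1.228]
 [ 491.872 -349.906   40.959    0.403]]
0 [ 572.028 -233.534  597.728 -318.257  491.971 -350.341] len 88.53530740278187 110.51569637796896 yawx 0.29452052570128906 yawy 0.2945462943532945 ctr [ 532.    -291.937]
1 [ 569.595 -232.37   597.128 -317.098  491.51  -350.183] len 89.08918629621525 110.67875889386418 yawx 0.3141981695057747 yawy 0.30357190062668093 ctr [ 530.553 -291.276]
```

Measurements:
- **Lifter:** origin (445.4,-88.9), yaw 0.022; width 60 and length 145 match.
- **Rest:** centre (531.5,-291.7), yaw 0.297; 89×111 against a nominal 90×112.
- **Plate:** centre (529.2,-287.1), yaw 0.256, top at z≈46.
- **Glass:** centre (582,276), yaw 0.125; 112×90 matches.

Now I grasp with the fingers closing along the blade, so the normal forces resist pitch.

```bash
cat >> h.py <<'E'
G=113.0  # TCP height above blade underside
TH=0.297; RC=np.array([531.5,-291.7]); RX=np.array([np.sin(TH),-np.cos(TH)])
def lift_pose(xy,z): return [xy[0],xy[1],z+G]
E
python3 - <<'E'
from h import *
L=[445.4,-88.9]; a=np.pi/2+0.022
env.reach([*L,230],down(a)); 
print(env.move_l([*L,G],rate=120,f_stop=15))
set_gripper(10); s=env.read_state(); f0=s["force"]; print(s["time_s"],s["width"],s["grip_force"],s["tool_pos"])
env.move_l([*L,G+80],rate=120); env.hold(.1); s=env.read_state(); print(s["force"],f0,s["wrist_torque"],s["width"])
env.move_l(lift_pose(RC-190*RX,80),rot=down(TH),rate=60); env.hold(.1)
s=env.read_state(); print(s["time_s"],s["tool_pos"],s["force"],s["wrist_torque"],s["width"])
import pickle; pickle.dump([cam("wrist"),cam("side"),cam("scene")],open("w.pkl","wb"))
w=pickle.load(open("w.pkl","rb"))
cv2.imwrite("pics/w1.png",cv2.resize(np.hstack([w[0][0],cv2.resize(w[1][0][100:300,180:500],(640,400))]),(800,250),interpolation=cv2.INTER_AREA))
E
```

```text
False
8.9167 25.882524674062232 29.99980241060257 [445.341 -88.894 112.952]
[ 0.664 -0.568 -1.653] [-0.125 -0.098 -0.865] [-0.043  0.042  0.01 ] 25.423291387060846
11.375 [ 475.767 -109.955  192.907] [ 0.865  0.52  -1.918] [0.06  0.018 0.021] 25.545621078115623
```

View pics/w1.png

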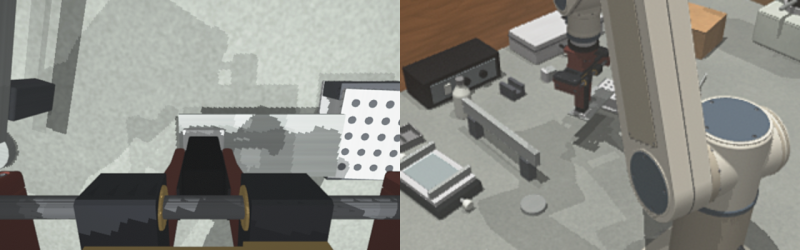

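The lifter is held at width 25.5, with the blade pointing toward the plate; its far edge runs from (176,116) to (343,118) in the preview. I'll project the expected blade corners to check for pitch or offset.

```bash
python3 - <<'E'
from h import *
import pickle
w=pickle.load(open("w.pkl","rb")); im,p=w[0]
t=[475.767,-109.955,80]
ux=np.array([*RX,0]);uy=np.array([np.cos(TH),np.sin(TH),0])
X=[np.array(t)+a*ux+b*uy+[0,0,4] for a,b in((125,30),(-22,30),(125,-30),(60,30))]
q=proj(p,X);print(q)
c=im.copy()
for u in q: cv2.drawMarker(c,tuple(np.int32(u.round())),(0,0,255),cv2.MARKER_CROSS,8,1)
cv2.imwrite("pics/w2.png",cv2.resize(c[150:320,260:640],(800,358),interpolation=cv2.INTER_CUBIC))
E
```

```text
[[549.737 186.201]
 [283.838 186.077]
 [532.998 284.461]
 [432.163 186.147]]
```

View pics/w2.png

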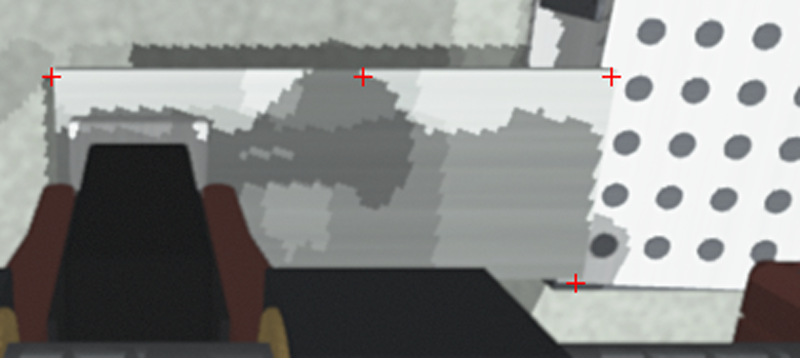

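The expected and seen blade agree in x, pitch and yaw. The blade sits about 2 mm toward lifter +y, so I shift by −2 mm. Now I lower, insert and lift.

```bash
cat >> h.py <<'E'
UY=np.array([np.cos(TH),np.sin(TH)])
E
python3 - <<'E'
from h import *
import pickle
C=RC-2.0*UY-0.4*UY
env.move_l(lift_pose(C-190*RX,80),rate=60)
env.move_l(lift_pose(C-190*RX,18),rate=80); env.hold(.1)
st=env.move_l(lift_pose(C-81*RX,18),rate=50,f_stop=6); s=env.read_state(); print(st,s["force"],s["tool_pos"])
if not st:
    env.hold(.1); f=env.read_state()["force"]
    env.move_l(lift_pose(C-81*RX,30),rate=40)
    env.move_l(lift_pose(C-81*RX,60),rate=25); env.hold(.2)
    s=env.read_state(); print(s["time_s"],s["tool_pos"],s["force"]-f,s["wrist_torque"],s["width"])
w=cam("wrist"); pickle.dump(w,open("w3.pkl","wb")); 
cv2.imwrite("pics/w3.png",w[0])
E
```

```text
False [-0.502 -0.848 -2.258] [ 505.432 -214.79   130.984]
17.2333 [ 505.474 -214.938  172.898] [ 0.963 -0.457 -0.767] [ 0.099  0.102 -0.002] 26.034997355830257
```

View pics/w3.png

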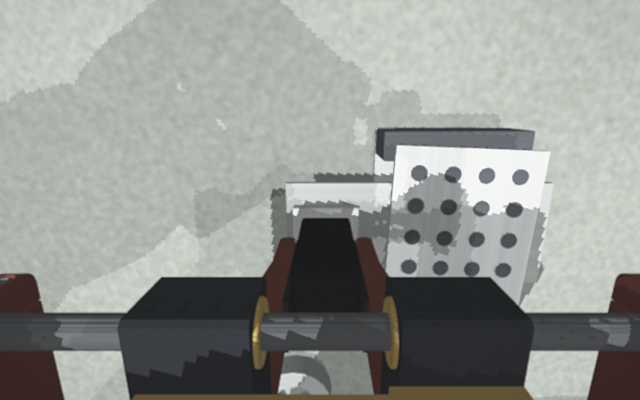

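The plate rides on the blade, clear of the rest, with 16 dots visible at (395–550,150–280). I measure its pose in the hand, carry it over the bar, and stop above the stage.

```bash
cat >> h.py <<'E'
def dots(im,p,z,box):
    x0,y0,x1,y1=box
    g=cv2.resize(cv2.cvtColor(im,cv2.COLOR_BGR2GRAY)[y0:y1,x0:x1],None,fx=4,fy=4,interpolation=cv2.INTER_CUBIC)
    b=cv2.adaptiveThreshold(g,255,cv2.ADAPTIVE_THRESH_MEAN_C,cv2.THRESH_BINARY_INV,91,15)
    pts=[]
    for q in cv2.findContours(b,cv2.RETR_LIST,cv2.CHAIN_APPROX_NONE)[0]:
        a=cv2.contourArea(q); (_,(w,h),_)=cv2.minAreaRect(q)
        if 1000<a<6000 and max(w,h)/min(w,h)<1.5 and a>.65*w*h:
            m=cv2.moments(q); pts.append(((m['m10']/a+.5)/4-.5+x0,(m['m01']/a+.5)/4-.5+y0))
    return np.array(pts),onz(p,pts,z)[:,:2]
def plate_pose(P,guess):
    """grid fit: P dots (first row is the +y row), guess = yaw of plate from world -y; returns centre, yaw"""
    for _ in range(3):
        ux=np.array([np.sin(guess),-np.cos(guess)]);uy=np.array([np.cos(guess),np.sin(guess)])
        a,b=P@ux,P@uy
        i=np.round((a-a.min())/18);j=np.round((b.max()-b)/18)
        M=np.c_[18*(i-1.5),18*(2-j)]
        mc,pc=M.mean(0),P.mean(0)
        r=R.align_vectors(np.c_[P-pc,0*i],np.c_[M-mc,0*i])[0].as_euler("zyx")[0]
        guess=r+np.pi/2
    c,s=np.cos(r),np.sin(r); Rm=np.array([[c,-s],[s,c]]); cen=pc-Rm@mc
    return cen,guess,np.sqrt((((M@Rm.T+cen)-P)**2).sum(1).mean()),i.max(),j.max()
E
python3 - <<'E'
from h import *
import pickle
im,p=pickle.load(open("w3.pkl","rb"))
u,P=dots(im,p,69,(392,140,555,278)); print(len(u),u.round(0).tolist())
cen,yaw,res,i,j=plate_pose(P,TH-.04); print(cen,yaw,res,i,j)
t=env.read_state()["tool_pos"][:2]; print("in lifter",(cen-t)@RX,(cen-t)@UY,"rel yaw",yaw-TH)
E
```

```text
15 [[503.0, 270.0], [471.0, 268.0], [440.0, 267.0], [408.0, 266.0], [508.0, 240.0], [476.0, 239.0], [444.0, 238.0], [412.0, 237.0], [514.0, 209.0], [481.0, 208.0], [448.0, 207.0], [415.0, 205.0], [520.0, 177.0], [486.0, 175.0], [419.0, 173.0]]
[ 528.98  -287.705] 0.255915334071128 0.1987020825906008 3.0 3.0
in lifter 76.47126126750476 1.1914549105147785 rel yaw -0.041084665928872
```

The fit is clean: the plate centre is at lifter (76.5, 1.2) with relative yaw −0.041 and a 0.2 mm residual. Now I carry it.

```bash
python3 - <<'E'
from h import *
import pickle
W=np.array([582.1,276.1]); wy=0.1255; a=wy+0.041
tgt=W-76.5*np.array([np.sin(a),-np.cos(a)])-1.2*np.array([np.cos(a),np.sin(a)])
print(tgt,env.ik([*tgt,169],down(a)))
s=env.read_state(); t=s["tool_pos"]
env.move_l([t[0],t[1],G+150],rate=80)
mid=t[:2]+(tgt-t[:2])*.5
env.move_l([*tgt,G+150],rot=down(a),rate=90)
env.move_l([*tgt,G+100],rate=60); env.hold(.3)
s=env.read_state(); print(s["time_s"],s["tool_pos"],s["force"],s["wrist_torque"],s["width"],s["qpos"])
w=[cam("wrist"),cam("side")]; pickle.dump((w,a),open("w4.pkl","wb"))
cv2.imwrite("pics/w4.png",w[0][0])
E
```

```text
[568.238 351.343] [ 0.536  0.644  1.603 -0.     0.895  1.94 ]
26.325 [568.323 351.417 213.328] [-1.06  -0.009 -3.098] [0.147 0.039 0.025] 25.653957910673792 [0.536 0.587 1.585 0.    0.969 1.94 ]
```

View pics/w4.png

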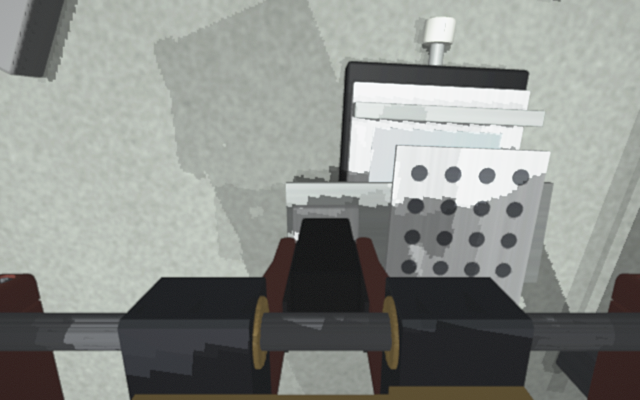

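The plate is unmoved on the blade, with the same pixels as before. The far fence is at (355–545,100–125) and the glass far edge at about (375–500,134). I check these against the predicted projection before lowering.

```bash
python3 - <<'E'
from h import *
import pickle
(w,_),a=pickle.load(open("w4.pkl","rb")); im,p=w
W=np.array([582.1,276.1]); wy=0.1255; X=np.array([np.sin(wy),-np.cos(wy)]);Y=np.array([np.cos(wy),np.sin(wy)])
u,P=dots(im,p,109,(392,140,555,278)); cen,yaw,res,i,j=plate_pose(P,wy)
print("plate",len(u),(cen-W)@X,(cen-W)@Y,yaw-wy,res)
F=[(-45,56,45),(45,56,45),(-60,72,65),(60,72,65),(-60,62,65),(60,62,65)]
q=proj(p,[np.r_[W+x*X+y*Y,z] for x,y,z in F]);print(q)
c=im.copy()
for v in q: cv2.drawMarker(c,tuple(np.int32(v.round())),(0,0,255),cv2.MARKER_CROSS,8,1)
cv2.imwrite("pics/w5.png",cv2.resize(c[60:200,330:580],(750,420),interpolation=cv2.INTER_CUBIC))
E
```

```text
plate 15 0.10390348302548916 0.15934911913183503 -0.0006961240254688694 0.26593144007555536
[[372.928 127.301]
 [502.01  132.711]
 [355.098 101.933]
 [545.246 110.041]
 [354.106 118.335]
 [542.058 126.259]]
```

View pics/w5.png

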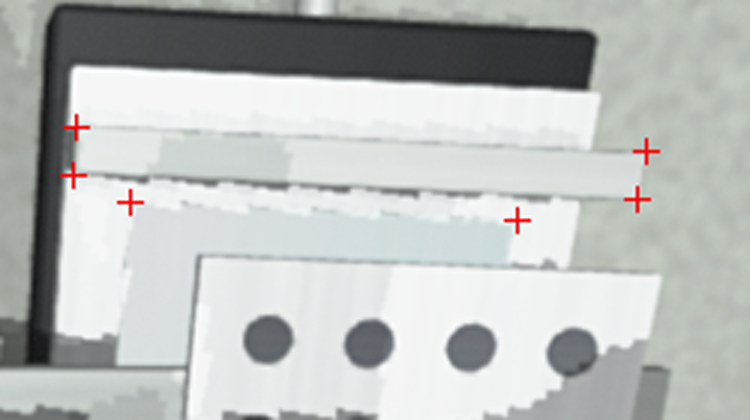

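The fence prediction fits to about 1 mm and the plate is centred within 0.2 mm. Now I lower it, verify and hand in.

```bash
python3 - <<'E'
from h import *
t=env.read_state()["tool_pos"]
f=env.move_l([568.24,351.34,G+56],rate=30,f_stop=4); env.hold(.4)
s=env.read_state(); im,p=cam("wrist")
W=np.array([582.1,276.1]); wy=0.1255; X=np.array([np.sin(wy),-np.cos(wy)]);Y=np.array([np.cos(wy),np.sin(wy)])
u,P=dots(im,p,65,(392,140,555,278)); cen,yaw,res,i,j=plate_pose(P,wy)
d=(cen-W)@X,(cen-W)@Y; print(f,s["time_s"],s["tool_pos"],s["force"],s["width"],"plate",len(u),d,yaw-wy,res)
if not f and max(map(abs,d))<3 and abs(yaw-wy)<.03: print(workorder.sign_off())
E
```

```text
False 28.4417 [568.234 351.349 169.032] [-0.277 -0.401 -3.145] 25.685916084188136 plate 14 (np.float64(0.07055015190438196), np.float64(0.07286039726952397)) 0.00047905386068131106 0.19670949878408409
the job is handed in; nothing more can be done
None
```

The job is handed in at about 28 s, with no verdict returned: by wrist camera the plate was within about 0.1 mm and 0.001 rad of the glass centre I measured, hovering about 15 mm above it (from arm height, not measured directly).

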